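Click the test box's selector wheel to its mark

ROBOT

A 7-joint arm with a two-finger parallel gripper is mounted at the origin on the work surface. World frame = base frame: x ahead of the robot, y to its left, z up, the work surface at z = 0. Lengths are in m, angles in rad, forces in N, time in s.
With the tool pointing down it reaches from about 0.375 to 0.925 m from the base axis. Payload 3.1 kg.
Tool frame: the origin (TCP) lies between the finger pads; the fingertips stand 19 mm ahead of it and the grasp point (between the pads) is the TCP; z points along the fingers, y is the direction in which the jaws open and shut (so a half turn about z gives the same grasp; the last joint's range is limited). The gripper opens to 85 mm and grips with 20 to 120 N. Pads are 22 mm wide; open, the fingers measure 114 mm over their backs; the gripper's body (76 mm by 85 mm) begins 54 mm behind the grasp point. The pads swing forward as they close: fully open they stand 13 mm farther back than shut.
Start: joints at [1.176, 0.383, 0.044, 1.598, -0.018, 1.161, -0.05], TCP at [0.19, -0.622, 0.25] pointing down, gripper open.
Joint ranges: [-2.61, 2.61], [-0.41, 2.15], [-1.48, 1.57], [0, 2.5], [-1.57, 4.71], [0.05, 1.97], [-2.85, 2.85]. Speed limits (rad/s): [2.79, 2.79, 3.14, 3.14, 3.14, 3.14, 3.14].

INTERFACE

Orientations are given as a unit quaternion [x, y, z, w].
In Python, from bench import move_ptp, movel, move_j, move_gripper, pause, inverse_kinematics, read_camera, camera_params, MotionError, sign_off, look_for, tip_of, read_time_s, read_qpos, read_joint_vel, read_effort, read_eef_pos, read_tcp_rot, read_ft_force, read_ft_torque, read_finger_gap gives the robot as it stands. Calls block until the motion is done:
- move_ptp(position, orientation): joint-space move of the TCP to a pose.
- movel(position, orientation=None, speed=0.15): straight line of the TCP; orientation=None keeps the orientation; speed is the mean speed in m/s.
- move_j(angles): joint-space move.
- move_gripper(opening, effort=None): finger opening in m; effort is the grip in N (None keeps the last); returns when the fingers have stopped.
- pause(seconds).
- inverse_kinematics(position, orientation): joint angles nearest the present ones, or None.
- read_camera(name): name is "scene" or "top" or "wrist"; returns the picture (400x640x3 uint8, red, green, blue); there is no depth.
- camera_params(name): a dict with "K" (3x3 intrinsics, pixels), "dist_coeffs" ([k1, k2, p1, p2, k3] as OpenCV has them; the pictures are not rectified), "camera_from_world" (4x4, takes a point from world to camera coordinates). Camera axes: x right, y down, z forward; pixel columns grow to the right and rows downward; lengths in m; the calibration is good to about 2 mm. A picture is of the moment at which its call begins: read the wrist's pose just before it. camera_params takes no time and is no camera call; for the wrist camera it gives the pose at the moment of the call.
A pose or a line that the arm cannot do raises MotionError and nothing moves.
- sign_off(): hands the job in, once; it reports no verdict.
Trained networks look in the newest picture that a camera, given by its name, has taken for a name from the list of things; names that differ only in an ending like _2 or _b are one class to them, and where a whole thing is asked for, a point or a joint stands for the part that bears it (a point fixed in the world has none). Each returns a list of dicts, best first, with "confidence" (0 to 1); they miss things now and then, are a little off and sometimes report something else, mostly with a low value. They report only what shows in the picture. A call takes as long as a camera call.
- look_for(camera, name): "at" ([column, row] in pixels, amid what is visible of it).
- tip_of(camera, name): "at" ([column, row] in pixels: a listed point, or the origin of a listed thing).
Readings, each from a call of its own:
- read_time_s(): time.
- read_qpos(): joint angles.
- read_joint_vel(): joint speeds.
- read_effort(): joint torques, N m.
- read_eef_pos(): TCP position.
- read_tcp_rot(): TCP orientation.
- read_ft_force(): force on the tool from outside, world axes, zero at the start.
- read_ft_torque(): the same for the moment, N m.
- read_finger_gap(): finger opening in m.
Only numpy, scipy, OpenCV 4.12 (cv2) and the standard library are available. Lean on these libraries where they do the work, as an engineer would, in place of code of your own. Each camera call takes 0.05 s, during which the arm holds its last target.

TASK

On the phone-repair bench, set the test box's large selector wheel to its test position: with a fingertip, lightly flick the wheel's lobed edge counter-clockwise (seen from above) click by click, until the lobe with the bright index rib rests in the click exactly opposite the small fixed pointer cone. Let the wheel settle in the click just before that one, then give the last flick, and never go past the pointer. Only push with the outside of the fingers: do not grip, shove or lift the box or its wheels, do not turn the smaller wheel, and leave everything else on the bench where it is.

Things in the scene. Friction and masses are not known exactly. Their poses are not given: they have to be found in the camera images.
- tester: loose grey steel test box on rubber feet, 140 (x) by 250 (y) mm, case top 45 mm above the bench, about 1.7 kg; origin at the centre of its underside, z up, its -x side looks roughly to the robot. On it: the large selector wheel (vertical axis at x 0, y +58 mm), a smaller one (64 mm diameter, 69 mm tops, at x 0, y -75 mm) and a pointer cone beyond the large wheel
- selector_centre (a point): on the large wheel's vertical axis, level with its lobe tops (75 mm above the bench); axes as the box. Black disc of 42 mm radius, its upper face 59 mm above the bench, with 8 equal upright lobes on the rim 45 degrees apart: 8 mm wide along the rim, from 36 to 50 mm radius, 16 mm above the disc, gaps 20 to 30 mm. In every click lobes stand at 0, 45, 90... degrees from the box's x axis
- index_lobe (a point): top of the one lobe marked by the bright aluminium index rib (2 mm high, from the hub to this lobe and over its top); 43 mm from the wheel's axis, 75 mm above the bench; turns with the wheel. A hub 3 mm high is all else that stands on the disc
- pointer_tip (a point): tip of the fixed aluminium pointer cone on the case, 53 mm from the wheel's axis on the box's +x side (away from the robot), 51 mm above the bench, pointing at the wheel
- selector (a joint): angle of the large wheel, rad: 0 with the index lobe at the pointer, growing counter-clockwise from above; a click every 0.785 (45 degrees). Starts 2 to 4 clicks short (about -1.57, -2.36 or -3.14); stop at -3.9. A sprung detent holds each click: about 2 N along the rim on a lobe makes it give; pushed over half a click and let go it snaps on into the next click, else back
- trim (a joint): angle of the smaller wheel in rad, 0 at the start; turns stiffly with no clicks; to be left alone
- phone: loose bystander: black phone lying flat, 150 x 72 x 8 mm, origin at the centre of its underside, x along its length
- frame: loose bystander: opened aluminium phone mid-frame lying flat, 150 x 72 x 6 mm, origin at the centre of its underside
- driver: loose bystander: small screwdriver, 150 mm long, lying on the mat, x along it
- jar: loose bystander: small closed jar, 48 mm diameter, 60 mm tall, upright just left of the test box, origin at the centre of its underside
- carton: loose bystander: flat white carton 90 x 160 x 30 mm, origin at the centre of its underside
- screw_tray: loose bystander: white divided screw tray 80 x 60 x 18 mm, right of the test box
- brush: loose bystander: small brush, 140 mm long, lying on the mat

How it is judged:
By the outcome, as a careful person would: the job done as asked, in the order asked, and still so for the second after the job is handed in, with the robot touching nothing.
It also fails if it takes over 51 s, if anything falls off the work surface, if the arm or the gripper's body presses on something with over 40 N, if the wrist force passes 120 N, or if a joint passes its speed limit or range.

## Working session

There is one attempt and no reset: what is moved stays moved. The work goes in short steps, each a Python script; the robot and the scene stay as the last script left them, time stands still between calls to the robot, and variables do not carry over. Pictures are saved under pics/ and viewed, and the job is handed in when it is done.

```bash
ls; mkdir -p pics; python3 - <<'E'
from bench import *
import cv2
for c in ["scene","top","wrist"]:
    im=read_camera(c); cv2.imwrite(f"pics/{c}0.png",im[:,:,::-1])
    p=camera_params(c); print(c,p)
    if c!="wrist":
        for n in ["tester","selector_centre","index_lobe","pointer_tip","jar"]:
            print(n,[(d["confidence"],d["at"]) for d in tip_of(c,n)][:3])
print(read_time_s(),read_tcp_rot(),read_eef_pos(),read_qpos(),read_finger_gap())
E
```

```text
pics
scene {'K': array([[386.56699438,   0.        , 318.23409035],
       [  0.        , 386.56699438, 195.55560564],
       [  0.        ,   0.        ,   1.        ]]), 'dist_coeffs': array([-0.03495534,  0.        ,  0.        ,  0.        ,  0.        ]), 'camera_from_world': array([[-0.62162138,  0.78330743,  0.00404146,  0.3840111 ],
       [ 0.63503026,  0.50695805, -0.58286372, -0.30528553],
       [-0.45861033, -0.3597541 , -0.81255988,  1.12249804],
       [ 0.        ,  0.        ,  0.        ,  1.        ]])}
tester [(0.86, [305.1, 194.0])]
selector_centre [(0.7, [328.8, 181.9])]
index_lobe [(0.75, [312.0, 178.0])]
pointer_tip [(0.93, [323.3, 207.8])]
jar [(0.73, [382.8, 211.7])]
top {'K': array([[373.43749792,   0.        , 320.32694908],
       [  0.        , 373.43749792, 194.37049226],
       [  0.        ,   0.        ,   1.        ]]), 'dist_coeffs': array([-0.00881851,  0.        ,  0.        ,  0.        ,  0.        ]), 'camera_from_world': array([[ 1.23793488e-02, -9.99923360e-01,  1.61872652e-04,
        -2.46008663e-02],
       [-9.95096809e-01, -1.23354810e-
[... 571 characters left out ...]
    ,   0.        ,   1.        ]]), 'dist_coeffs': array([-0.02132916,  0.        ,  0.        ,  0.        ,  0.        ]), 'camera_from_world': array([[ 2.92508412e-01, -9.56262712e-01,  6.73633454e-04,
        -6.52951909e-01],
       [-9.12552173e-01, -2.78927238e-01,  2.99078798e-01,
        -3.86213061e-02],
       [-2.85810008e-01, -8.80977900e-02, -9.54228180e-01,
         3.78497874e-01],
       [ 0.00000000e+00,  0.00000000e+00,  0.00000000e+00,
         1.00000000e+00]])}
0.65 [9.89006040e-01 1.47875117e-01 3.14218669e-05 3.75752508e-05] [ 0.1901525  -0.62159529  0.25032216] [ 1.17618893  0.38285117  0.04387933  1.59785326 -0.01791566  1.16119404
 -0.04992826] 0.08553257788245214
```

```bash
python3 - <<'E'
import cv2
a=cv2.imread("pics/top0.png"); c=a[150:310,230:450]; cv2.imwrite("pics/topcrop.png",cv2.resize(c,None,fx=3.6,fy=3.6,interpolation=cv2.INTER_CUBIC))
a=cv2.imread("pics/scene0.png"); c=a[130:270,230:430]; cv2.imwrite("pics/scenecrop.png",cv2.resize(c,None,fx=4,fy=4,interpolation=cv2.INTER_CUBIC))
E
```

```text
(no output)
```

View pics/top0.png

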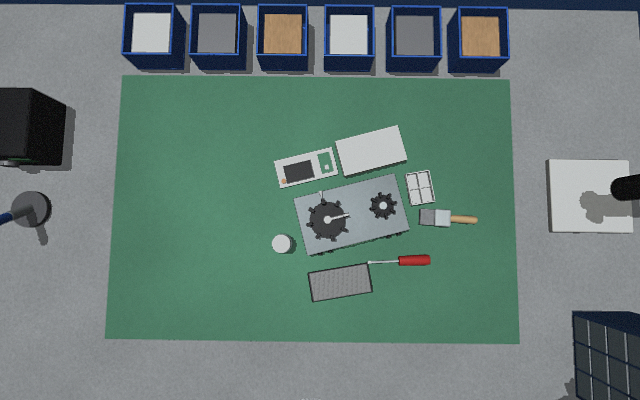

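View pics/topcrop.png

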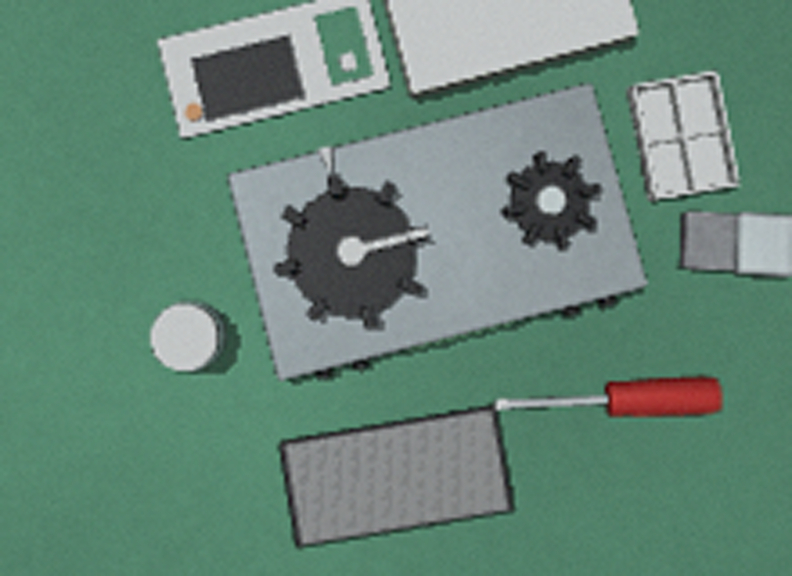

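View pics/scenecrop.png

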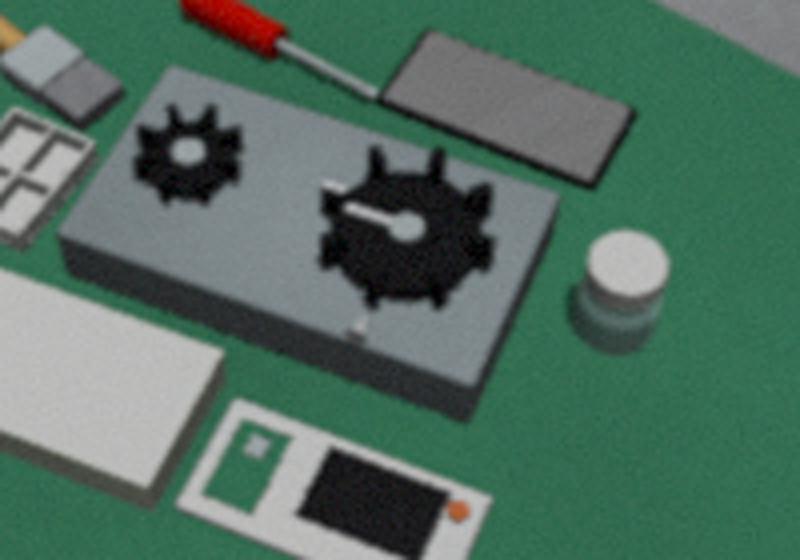

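The index rib points to box -y (crop pixel ~(428,233), right of the hub at (350,252)). The pointer is at the top, so the wheel is about 2 clicks short. Next I'll localise it.

```bash
cat > h.py <<'E'
from bench import *
import numpy as np, cv2
from scipy.spatial.transform import Rotation as R
def ray(P,px):
    n=cv2.undistortPoints(np.array([[px]],float),P["K"],P["dist_coeffs"])[0,0]
    T=P["camera_from_world"];Rm=T[:3,:3];c=-Rm.T@T[:3,3]
    return c,Rm.T@np.array([n[0],n[1],1.])
def onplane(P,px,z):
    c,d=ray(P,px); return c+d*(z-c[2])/d[2]
def proj(P,X):
    T=P["camera_from_world"]; r,_=cv2.Rodrigues(T[:3,:3])
    return cv2.projectPoints(np.array(X,float).reshape(-1,1,3),r,T[:3,3],P["K"],P["dist_coeffs"])[0].reshape(-1,2)
Z={"selector_centre":.075,"index_lobe":.075,"pointer_tip":.051,"tester":0,"jar":0}
def qyaw(a): # tool down, tool y axis along world heading a
    # columns x,y,z ; z=(0,0,-1); y=(cos a, sin a,0); x = y cross z
    y=np.array([np.cos(a),np.sin(a),0]);z=np.array([0,0,-1.]);x=np.cross(y,z)
    return R.from_matrix(np.c_[x,y,z]).as_quat()
def save(c,name,crop=None,f=1):
    im=read_camera(c)[:,:,::-1]
    if crop: im=im[crop[1]:crop[3],crop[0]:crop[2]]
    cv2.imwrite("pics/"+name,cv2.resize(im,None,fx=f,fy=f,interpolation=cv2.INTER_CUBIC))
E
python3 - <<'E'
from h import *
S=camera_params("scene");T=camera_params("top");W=camera_params("wrist")
sp={"tester":[305.1,194],"selector_centre":[328.8,181.9],"index_lobe":[312,178],"pointer_tip":[323.3,207.8],"jar":[382.8,211.7]}
tp={"tester":[345.3,216.3],"selector_centre":[323.7,219.8],"index_lobe":[343.7,214.4],"pointer_tip":[320.5,199.2],"jar":[283.3,241]}
E={}
for n in sp:
    a=onplane(S,sp[n],Z[n]);b=onplane(T,tp[n],Z[n]);E[n]=(a+b)/2;print(n,a.round(4),b.round(4))
v=E["pointer_tip"]-E["selector_centre"];print("ptr",np.hypot(*v[:2]),np.degrees(np.arctan2(v[1],v[0])))
v=E["index_lobe"]-E["selector_centre"];print("idx",np.hypot(*v[:2]),np.degrees(np.arctan2(v[1],v[0])))
v=E["selector_centre"]-E["tester"];print("y",np.hypot(*v[:2]),np.degrees(np.arctan2(v[1],v[0]))-90)
M=W["camera_from_world"];c=-M[:3,:3].T@M[:3,3];Rt=R.from_quat(read_tcp_rot()).as_matrix()
print("cam in tool",Rt.T@(c-read_eef_pos()),(Rt.T@M[:3,:3].T)[:,2])
E
```

```text
tester [ 0.5495 -0.0934  0.    ] [ 0.5408 -0.0798  0.    ]
selector_centre [ 0.5338 -0.0381  0.075 ] [ 0.5292 -0.0257  0.075 ]
index_lobe [ 0.548 -0.073  0.075] [ 0.5421 -0.0711  0.075 ]
pointer_tip [ 0.581  -0.0157  0.051 ] [ 0.5782 -0.0178  0.051 ]
jar [0.4778 0.0759 0.    ] [0.4782 0.0724 0.    ]
ptr 0.05041891434794529 17.43944301824272
idx 0.042368970856486596 -71.36815014291506
y 0.05635599083240776 14.051203122849358
cam in tool [ 0.07633957  0.00268043 -0.12283772] [-2.99127563e-01  5.66047852e-04  9.54212964e-01]
```

```bash
python3 - <<'E'
from h import *
C=np.array([.531,-.032]);yaw=np.radians(15)
p=C-0.065*np.array([np.cos(yaw),np.sin(yaw)])
for a in (yaw,yaw+np.pi):
    for z in (.2,.08): print(np.degrees(a).round(),z,inverse_kinematics([*p,z],qyaw(a)))
a=yaw
move_gripper(0.0,20)
move_ptp([*p,.2],qyaw(a))
print(read_time_s(),read_finger_gap(),read_eef_pos(),read_qpos())
W=camera_params("wrist");im=read_camera("wrist")[:,:,::-1]
cv2.imwrite("pics/w1.png",im)
for n in ["selector_centre","index_lobe","pointer_tip"]:
    for d in tip_of("wrist",n): print(n,d["confidence"],d["at"],onplane(W,d["at"],Z[n]).round(4))
np.savez("w1.npz",**W)
E
```

```text
15.0 0.2 [ 0.61647361  0.1482445  -0.63539211  2.03975173  0.1054099   0.9847874
  0.18969409]
15.0 0.08 [ 0.55998188  0.35634153 -0.60363854  2.12178482  0.29652016  0.7446339
  0.02710207]
195.0 0.2 [-1.20888464  0.34870954  1.4257598   2.10607602 -0.40753579  1.0217688
 -2.45047502]
195.0 0.08 [-0.94735121  0.58838843  1.1583244   2.18392681 -0.74411658  0.84913734
 -2.19416212]
3.6917 -0.0004448144481480734 [ 0.46845647 -0.05038315  0.20003932] [ 0.61762104  0.14866348 -0.63343433  2.03907476  0.10569904  0.98475092
  0.18965362]
selector_centre 0.89 [401.7, 202.5] [ 0.531  -0.0378  0.075 ]
index_lobe 0.94 [401.6, 250.1] [ 0.5441 -0.0761  0.075 ]
pointer_tip 0.79 [458.5, 189.2] [ 0.5813 -0.0201  0.051 ]
```

View pics/w1.png

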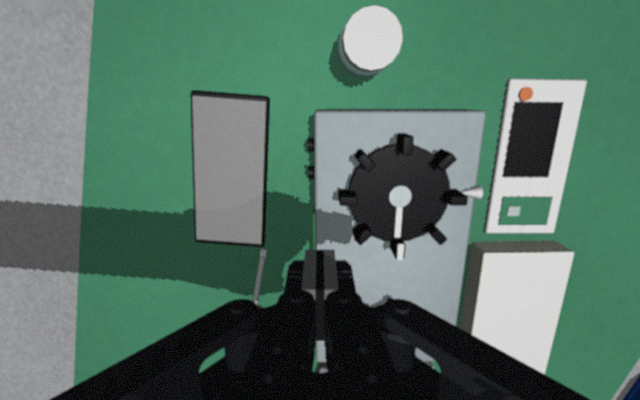

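The wrist view shows the hub at about (400,196), the rib end at (400,255) toward box -y, and the pointer at about (468,193). The closed fingertips are at (320,255). I'll fit the wheel model against this picture.

```bash
cat >> h.py <<'E'
def model(C,yaw,rot=0):
    """points: hub centre, lobe tops quads"""
    q=[]
    for k in range(8):
        a=yaw+rot+k*np.pi/4;u=np.array([np.cos(a),np.sin(a)]);v=np.array([-u[1],u[0]])
        q.append([[*(C+r*u+s*v),.075] for r,s in((.036,-.004),(.050,-.004),(.050,.004),(.036,.004))])
    return np.array(q)
def overlay(P,im,C,yaw,name,crop,f=5,pts=()):
    x0,y0,x1,y1=crop
    o=cv2.resize(im[y0:y1,x0:x1],None,fx=f,fy=f,interpolation=cv2.INTER_CUBIC)
    for q in model(C,yaw):
        p=((proj(P,q)-[x0,y0]+.5)*f).astype(np.int32);cv2.polylines(o,[p],True,(0,0,255),1)
    for X in [[*C,.062],[*(C+.053*np.array([np.cos(yaw),np.sin(yaw)])),.051],*pts]:
        p=((proj(P,X)[0]-[x0,y0]+.5)*f).astype(int);cv2.circle(o,tuple(int(t) for t in p),3,(0,255,255),-1)
    cv2.imwrite("pics/"+name,o)
E
python3 - <<'E'
from h import *
W=dict(np.load("w1.npz"));im=cv2.imread("pics/w1.png")
hsv=cv2.cvtColor(im,cv2.COLOR_BGR2HSV)
print("hub",onplane(W,[400,196],.062),"rib end",onplane(W,[400,256],.077),"ptr",onplane(W,[466,193.5],.051))
C=onplane(W,[400,196],.062)[:2]
e=onplane(W,[315,110],.045);g=onplane(W,[484,111],.045);print("corners",e,g,np.degrees(np.arctan2(*(g-e)[1::-1])),np.linalg.norm(g-e))
yaw=np.radians(15)
overlay(W,im,C,yaw,"ov1.png",(270,110,490,290),3.6)
T=R.from_quat(qyaw(yaw)).as_matrix();t=np.array([.46846,-.05038,.20004])
for z in (.019,0):
  for y in (-.0145,-.008,.008,.0145): print(z,y,[proj(W,t+T@np.array([x,y,z]))[0].round() for x in (.011,-.011)])
E
```

```text
hub [ 0.53208151 -0.03596434  0.062     ] rib end [ 0.54381259 -0.08057741  0.077     ] ptr [ 0.58883969 -0.02194343  0.051     ]
corners [0.44856786 0.0107962  0.045     ] [0.57985003 0.04514017 0.045     ] 14.66027728214837 0.13570009809505773
0.019 -0.0145 [array([288., 241.]), array([289., 283.])]
0.019 -0.008 [array([302., 241.]), array([303., 283.])]
0.019 0.008 [array([337., 240.]), array([336., 283.])]
0.019 0.0145 [array([351., 240.]), array([350., 283.])]
0 -0.0145 [array([283., 260.]), array([285., 306.])]
0 -0.008 [array([299., 260.]), array([300., 306.])]
0 0.008 [array([339., 260.]), array([338., 306.])]
0 0.0145 [array([355., 259.]), array([353., 306.])]
```

View pics/ov1.png

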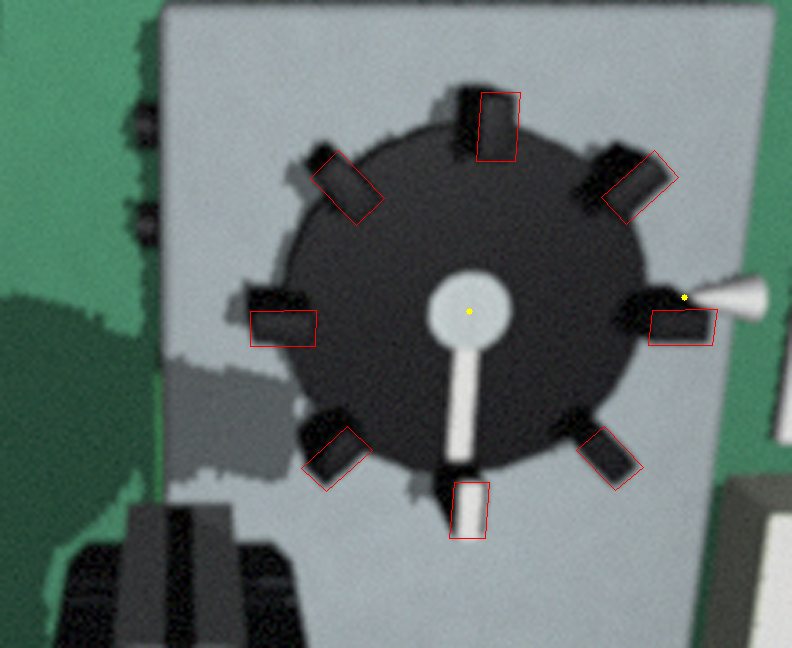

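The model overlay fits to about 1 mm, with yaw about 15° and the centre at (0.532,-0.036). I'll insert the closed fingertip behind the near-side lobe without touching it, then look.

```bash
cat >> h.py <<'E'
C0=np.array([.5322,-.0360]);YAW=np.radians(14.8);D=np.radians(15);ZT=.083
def pose(phi,out=0.,s=.006,z=ZT,C=C0,back=0.):
    """phi deg: angle of pushed lobe past box 180deg, with the pad's leading face touching its trailing outer corner; out: retreat outward"""
    A=YAW+np.pi+np.radians(phi)
    u=np.array([np.cos(A),np.sin(A)]);v=np.array([-u[1],u[0]])
    ut=np.cos(D)*u+np.sin(D)*v;vt=-np.sin(D)*u+np.cos(D)*v
    p=C+.050*u-.004*v-s*ut+.008*ut-(.011+back)*vt+out*u
    return [*p,z],qyaw(YAW+np.radians(phi)+D)
E
python3 - <<'E'
from h import *
for ph in (-4,28):
    for o in(0,.03):print(ph,o,inverse_kinematics(*pose(ph,o)))
move_ptp(*pose(-4,.03,z=.13))
movel(*pose(-4,.03),speed=.1)
print("f",read_ft_force())
movel(*pose(-4,0),speed=.08)
print("f",read_ft_force(),read_eef_pos()-np.array(pose(-4,0)[0]),read_time_s())
im=read_camera("wrist")[:,:,::-1];W=camera_params("wrist");np.savez("w2.npz",**W);cv2.imwrite("pics/w2.png",im)
overlay(W,im,C0,YAW,"ov2.png",(240,60,640,360),2)
save("top","t2.png",(280,170,400,260),6.6)
save("scene","s2.png",(260,130,400,230),5.6)
E
```

```text
-4 0 [ 0.53365695  0.36362236 -0.61577746  2.10635541  0.30365824  0.75738038
  0.17580623]
-4 0.03 [ 0.55967254  0.31231901 -0.61801993  2.17108412  0.26980174  0.73145765
  0.21219508]
28 0 [ 0.61260266  0.38605281 -0.6388587   2.0836365   0.32840413  0.76997177
  0.77878697]
28 0.03 [ 0.65676887  0.35023617 -0.62705199  2.12616507  0.29966002  0.75052009
  0.84574508]
f [-1.16316429 -0.31175739 -0.08507224]
f [ 0.7231613   0.00790276 -0.00111611] [0.00020988 0.00015942 0.00012331] 5.4333
```

View pics/ov2.png

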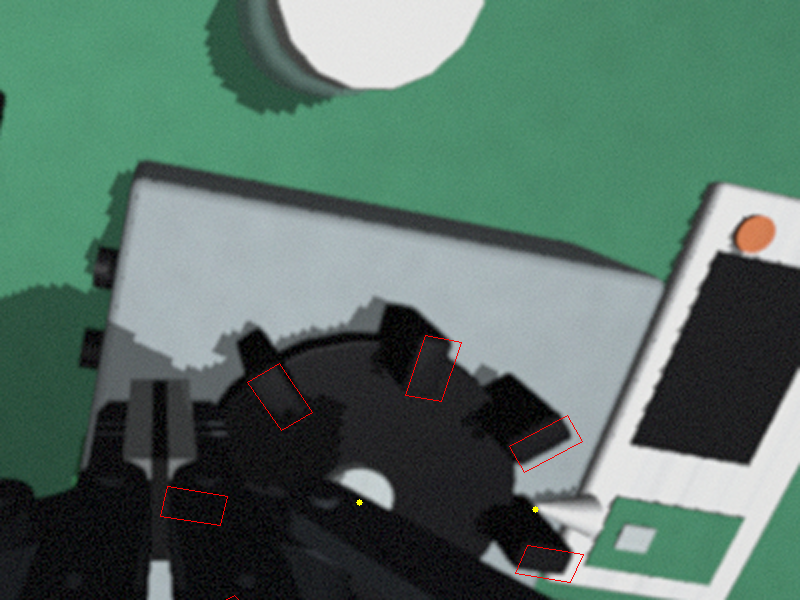

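View pics/s2.png

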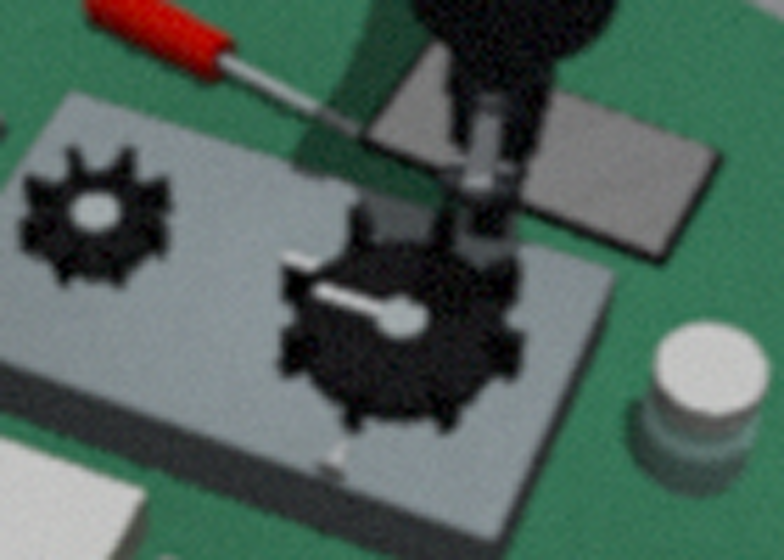

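The wheel is untouched. In the scene view the finger sits between the near lobe (440,220) and the next one (505,275), and there is no contact force. I'll make the first flick now.

```bash
cat >> h.py <<'E'
def flick(start=-4,end=28,step=4,speed=.03):
    b=read_ft_force()
    for ph in np.arange(start+step,end+.1,step):
        movel(*pose(ph),speed=speed); print(ph,(read_ft_force()-b).round(2),end=" ")
    movel(*pose(end,.03),speed=.12)
    print("\nt",read_time_s())
E
python3 - <<'E'
from h import *
flick()
pause(.3)
im=read_camera("wrist")[:,:,::-1];W=camera_params("wrist");cv2.imwrite("pics/w3.png",im)
for n in ["selector_centre","index_lobe","pointer_tip"]:
    for d in tip_of("wrist",n): print(n,d["confidence"],d["at"],onplane(W,d["at"],Z[n]).round(4))
save("top","t3.png",(280,170,400,260),6.6)
save("scene","s3.png",(260,130,400,230),5.6)
for n in ["selector_centre","index_lobe"]:
    for c in("top","scene"):
        for d in tip_of(c,n): print(c,n,d["confidence"],d["at"],onplane(camera_params(c),d["at"],Z[n]).round(4))
E
```

```text
0.0 [-0.39  1.74  0.33] 4.0 [-0.42  1.13  0.53] 8.0 [ 0.55  1.64 -0.44] 12.0 [-0.26  1.58  0.29] 16.0 [0.48 0.29 0.16] 20.0 [0.75 0.48 0.36] 24.0 [ 0.45 -1.02  0.22] 28.0 [ 0.56 -1.04  0.72] 
t 8.25
selector_centre 0.69 [484.3, 344.8] [ 0.5333 -0.0378  0.075 ]
pointer_tip 0.67 [521.3, 360.8] [ 0.5803 -0.0229  0.051 ]
pointer_tip 0.2 [270.8, 100.2] [ 0.3865 -0.0634  0.051 ]
top selector_centre 0.89 [325.0, 220.3] [ 0.5281 -0.0287  0.075 ]
scene selector_centre 0.75 [330.7, 182.5] [ 0.5325 -0.0339  0.075 ]
scene selector_centre 0.51 [314.7, 188.5] [ 0.5665 -0.0507  0.075 ]
top index_lobe 0.9 [335.4, 205.0] [ 0.5633 -0.052   0.075 ]
scene index_lobe 0.74 [314.0, 187.6] [ 0.5655 -0.0533  0.075 ]
```

View pics/w3.png

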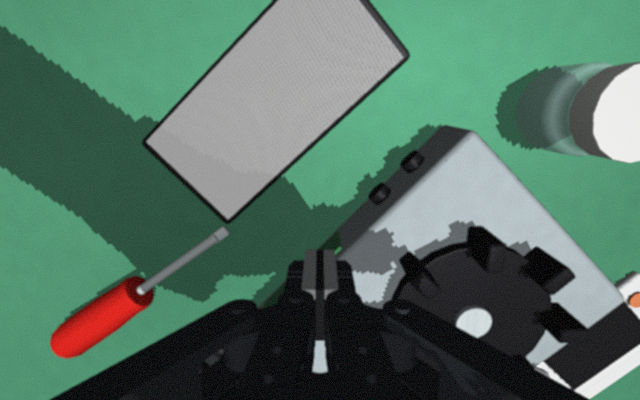

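View pics/s3.png

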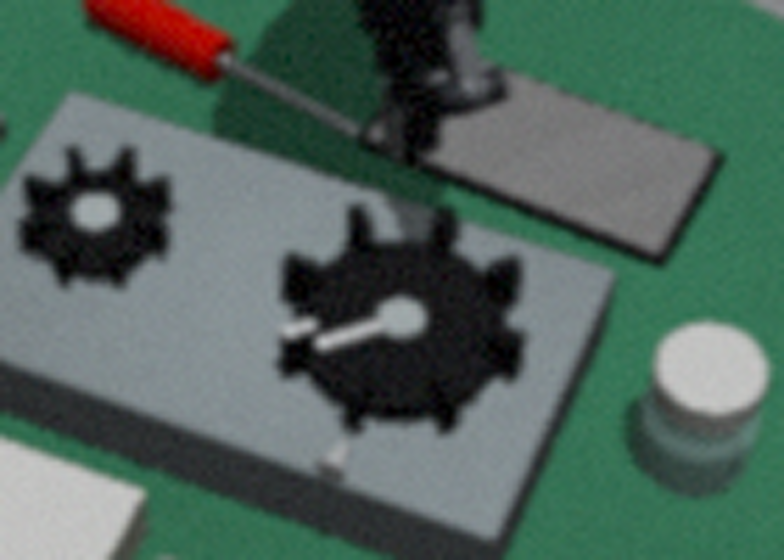

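View pics/t3.png

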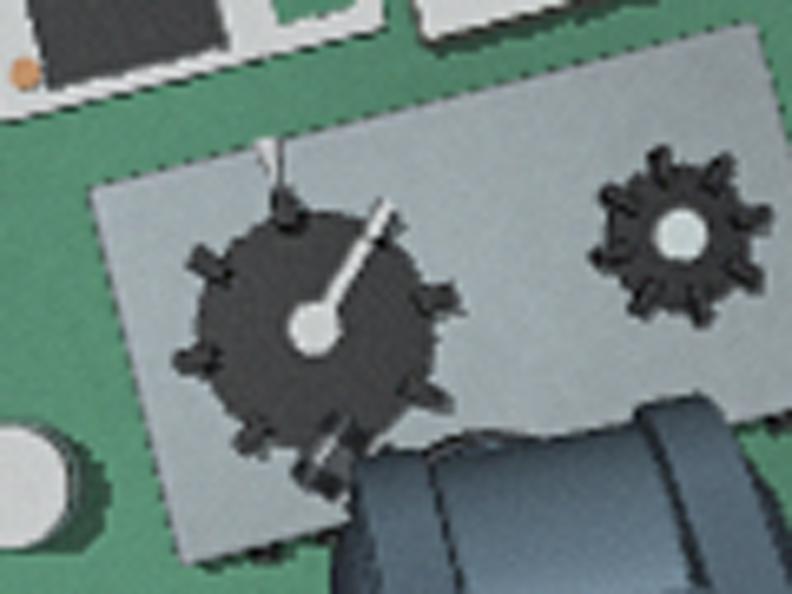

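That was exactly one click. In the top view the rib now points at (385,205), 45° short of the pointer at (270,160), and the box hasn't moved. The wheel is at rest in the click before the pointer, so I'll give the last flick.

```bash
python3 - <<'E'
from h import *
movel(*pose(-4,.03),speed=.1)
pause(.5)
movel(*pose(-4,0),speed=.08)
flick()
pause(.3)
movel(*pose(28,.05,z=.2),speed=.15)
save("top","t4.png",(280,170,400,260),6.6)
save("scene","s4.png",(260,130,400,230),5.6)
for n in ["selector_centre","index_lobe","pointer_tip"]:
    for c in("top","scene"):
        read_camera(c)
        for d in tip_of(c,n): print(c,n,d["confidence"],d["at"],onplane(camera_params(c),d["at"],Z[n]).round(4))
print(read_time_s(),read_ft_force())
E
```

```text
0.0 [-0.02  1.37  0.48] 4.0 [-0.39  2.19 -0.38] 8.0 [-1.36  1.16 -0.48] 12.0 [0.34 0.01 0.52] 16.0 [ 0.33  0.86 -0.21] 20.0 [-0.45  0.26 -0.09] 24.0 [-0.02 -0.85 -0.73] 28.0 [ 0.17 -2.1   0.26] 
t 13.45
top selector_centre 0.66 [323.5, 220.3] [ 0.5281 -0.0253  0.075 ]
scene selector_centre 0.93 [328.1, 182.1] [ 0.5351 -0.0389  0.075 ]
top index_lobe 0.91 [321.5, 203.0] [ 0.5675 -0.0202  0.075 ]
scene index_lobe 0.96 [325.5, 197.3] [ 0.5703 -0.0187  0.075 ]
top pointer_tip 0.58 [318.1, 198.2] [ 0.5805 -0.0122  0.051 ]
scene pointer_tip 0.59 [321.9, 205.0] [ 0.5772 -0.0225  0.051 ]
15.3917 [-0.30843095  0.61951451  0.24346755]
```

View pics/t4.png

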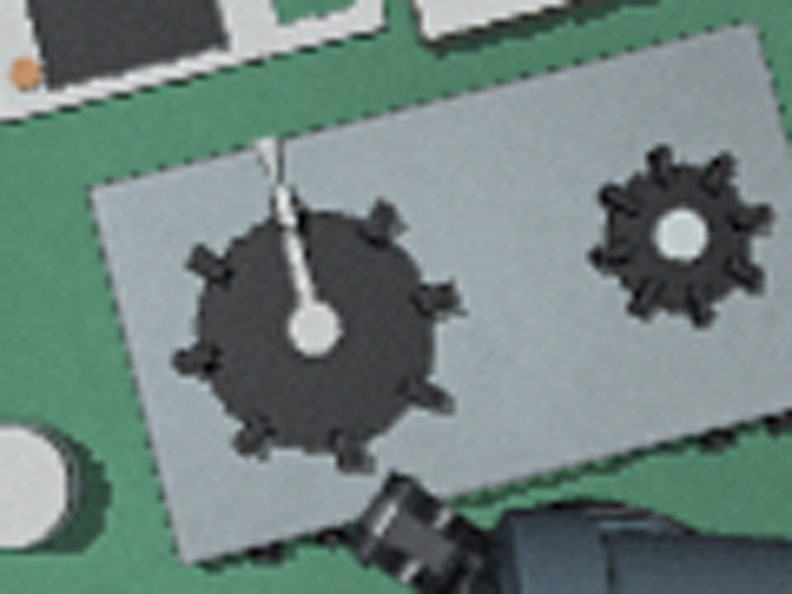

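View pics/s4.png

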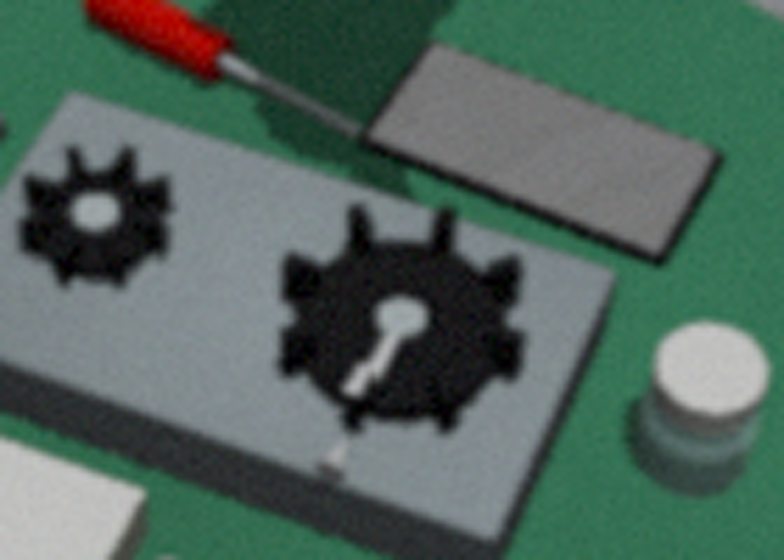

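The rib now points straight at the pointer cone: in the top view it ends at (283,190) and the cone tip is at about (275,175). The box, small wheel and bystanders are where they were, and the robot is clear.

```bash
python3 -c "
from bench import *
sign_off(); print(read_time_s())"
```

```text
the job is handed in; nothing more can be done
the job is handed in; nothing more can be done
```

The large selector wheel is at its test position: the index lobe rests in the click opposite the pointer cone. I handed the job in at about 15.4 s of the 51 s allowed.

- **Start:** the wheel was 2 clicks short, with the rib pointing to the box's -y side.
- **Flicks:** I gave two light counter-clockwise flicks with the outside of the closed fingertips, on the lobe nearest the robot. Readings taken between the short steps of each flick stayed around 2 N. After the first flick I backed off and confirmed in the pictures that the wheel had settled exactly one click short. I paused and gave the last flick after that.
- **Final check:** the top and scene pictures show the rib in line with the pointer cone. The box, the small wheel and the items in view are where they were. The arm was raised clear, with no force on the wrist beyond the usual sub-newton noise.
- **Disagreements:** the networks' estimates of the wheel centre differed by up to about 14 mm between the top and scene cameras. I used my own fit of the wheel to a close wrist-camera picture instead, which matched to about 1 mm. In a later wrist picture, some lobes sat about 2 mm off that fit. The brush and screw tray were outside my final close-up pictures, but the arm never went near them.

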